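# Press the banding wheel's brake release with its keyed tool

## Robot

A 6-joint arm with a two-finger parallel gripper is mounted at the origin on a cart in front of the work surface, level with it; the furniture and walls round the work are solid. World frame = base frame: x ahead of the robot, y to its left, z up, the work surface at z = 0. Lengths are in m, angles in degrees, forces in N, time in s.
With the tool pointing down it reaches from about 0.4 to 0.825 m from the base axis. Payload 7 kg.
Tool frame: the origin (TCP) lies on the centre line of the jaws, within the pads' length; the fingertips stand 22 mm ahead of it and the grasp point (between the pads) lies 3 mm ahead of it; z points along the fingers, y is the line along which they close (so a half turn about z gives the same grasp; the last joint's range is limited). The gripper opens to 88 mm and grips with 3 to 60 N. Pads are 19 mm wide; open, the fingers measure 130 mm over their backs; the gripper's body (78 mm by 193 mm) begins 47 mm behind the grasp point.
Start: joints at [83.085, 20.546, 0.682, 0, -70.136, -16.507], TCP at [0.268, 0.619, 0.249] pointing down, gripper open.
Joint ranges: [-176.03, 176.03], [-82.01, 121.73], [-58.28, 71.71], [-173.87, 95.51], [-174.79, -0.11], [-173.66, 173.66]. Speed limits (degrees/s): [136.94, 136.94, 172.46, 180, 180, 180].

## Interface

Orientations are given as [roll, pitch, yaw] about the fixed x, y, z axes, in that order (R = Rz(yaw) Ry(pitch) Rx(roll)).
In Python, from plant import get_state, cams, r gives the robot as it stands.
- The arm moves only by the tool apply_moves, never from a script. Its argument "targets" is a list of rows, each an object with "dp": the shift along the world's x, y, z in m, a list of three; "yaw": the turn about the world's z in degrees. In form: [{"dp": [x, y, z], "yaw": yaw}, ...]. A call has 1 to 20 rows; each row is the pose to reach, as a shift and turn from the pose commanded when the call began; what a row does not reach only later rows make up. A row lasts 1/12 s, in which the tool goes at most 41.7 mm and 7.16 degrees, less where a joint would pass 70% of its speed; a pose out of reach is approached as far as the arm can. A call with a gripper value outside its range is refused whole. "grip" is the gripper command: -1 is fully open, 1 is shut, values between are in proportion, set as the call begins (left out, the last holds). The fingers move at their own pace and stop on an object; "squeeze" is the grip in N (left out, the last holds). Time passes only in rows, so rows that repeat a pose let the fingers close. It gives the time, the measured TCP pose, the force, the opening and the grip force at its end, in the units of the state.
- get_state(): the state, without advancing time (a new reading comes with each control period).
- cams.capture(name): name is "scene" or "side" or "wrist"; returns a dict with "image" (480x640x3 uint8, red, green, blue), "range_z" (480x640 float32, m along the optical axis (not along the pixel's ray), 0 where there is no reading), "fx", "fy", "cx", "cy" (pixels), "R" (3x3) and "t" (3): a world point X has camera coordinates R X + t; the wrist camera has in their place "T_tool_cam" (4x4, takes a point from camera to tool coordinates, whose origin is the TCP and whose axes are the flange's). Camera axes: x right, y down, z forward; pixel columns grow to the right and rows downward; lengths in m; the calibration is good to about 2 mm. A picture is of the moment at which its call begins: read the wrist's pose just before it.
- r.close_job(): hands the job in; it is judged then, once.
The state is a dict: "time_s": time; "joints": joint angles; "qd": joint speeds; "joint_torque": joint torques, N m; "tcp_pos": TCP position; "eef_rot": TCP orientation; "contact_force": force on the tool from outside, world axes, zero at the start; "moment": the same for the moment, N m; "gripper_width": finger opening in m; "gripper_force": force on a finger pad.
Only numpy, scipy, OpenCV 4.12 (cv2) and the standard library are available. Lean on these libraries where they do the work, as an engineer would, in place of code of your own. Each camera call takes 0.05 s, during which the arm holds its last target. There are 200 camera calls.

## Task

Pull the keyed release tool (the one with the flat paddle-shaped wooden grip) up out of the wooden stand, put its shaft into the hub in the middle of the banding wheel, turn it until its key slips into the hub's keyway, and push it down against the spring until its collar sits on the hub. Finish while still gripping the tool and holding it pressed fully home, because the brake stays released only as long as it is held down. Leave the round-knobbed tool standing in the stand.

Things in the scene. Friction and masses are not known exactly. Their poses are not given: they have to be found in the camera images.
- key_tool: Release tool, 152 mm long, 0.13 to 0.25 kg, upright in a hole of the stand. Origin: centre of its lower end (nose); z up the tool, x to the side where the key sticks out. Steel shaft 20 mm diameter, z 0 to 60 mm, nose tapered to 12 mm over the first 6 mm. Key: 6 mm wide in y, out to 16 mm from the axis, from z 18 to z 54 mm; the 18 mm below it are plain round.
- tool_collar (a point): centre of the underside of the release tool's collar, 60 mm above its nose. The collar has 52 mm diameter, is 6 mm thick, and has a small ear at the tool's +x, above the key (9 mm wide, out to 34 mm from the axis). In the stand it rests on the top board and the shaft hangs freely in the hole.
- tool_grip (a point): point on the release tool's axis in its flat wooden grip, 118 mm above the nose. The grip is 14 mm thick in the tool's y, 34 mm wide in its x, and runs from 78 to 152 mm above the nose.
- plain_tool: The other tool in the stand: same shaft (20 mm diameter, 60 mm long) and 52 mm collar, but no key, no ear, and a round pear-shaped wooden knob (33 mm diameter, top 152 mm above the nose). Origin: centre of its nose, z up. Not needed; it stays where it stands.
- stand: Wooden stand, fixed during the job: 190 mm long in x, 70 mm wide in y; base board, two end posts, 14 mm top board with its top 80 mm above the table. Two through holes of 39 mm diameter at x = -60 and +60 mm; the two tools hang in them by their collars, in either order. Origin: centre of the underside.
- wheel: Banding wheel, fixed during the job (brake on): 150 mm aluminium wheel head, its top 65 mm above the table; a steel hub of 52 mm diameter rises from its middle to 85 mm. Origin: centre of the underside, z up; x points from the axis through the hub's keyway. A thin dark line on the wheel head runs outwards from the keyway.
- hub_mouth (a point): centre of the bore's mouth, on the hub's flat top, 85 mm above the table; axes as the wheel. Bore 23 mm diameter; keyway: slot 9 mm wide on the bore's +x side, out to 18 mm from the axis, open at the hub's top and running all the way down. With the tool home, its collar's underside is here and its x lies along the wheel's x.
- plunger_pin (a joint): spring plunger at the bottom of the bore, m pressed down: 0 at rest (its top 50 mm below the hub mouth), 0.010 with the tool's collar on the hub, 0.013 end of travel. It pushes up with 5 N at rest, 10 N at 0.010, and lifts the tool again if let go.

How it is judged:
By the outcome, as a careful person would: the job done as asked, in the order asked, and still so for the second after the job is handed in, while the arm keeps its last pose, push and grip.
It also fails if it takes over 38 s, if anything falls off the work surface, if the arm or the gripper's body presses on something with over 40 N, if the wrist force passes 120 N, or if a joint passes its speed limit or range.

## Working session

There is one attempt and no reset: what is moved stays moved. The work goes in short steps, Python scripts to look and compute and a tool call to move; the robot and the scene stay as the last step left them, time stands still between calls to the robot, and variables do not carry over. Pictures are saved under pics/ and viewed, at most 10 in all, crops included, and the job is handed in when it is done.

Besides the shell and the picture viewer there is one more tool, called after ">>>" as a command line: name --argument value ..., lists and objects as JSON in quotes. apply_moves: Moves the arm, as the interface text tells. Its arguments: {"type":"object","properties":{"targets":{"type":"array","items":{"type":"object","properties":{"dp":{"type":"array","items":{"type":"number"}},"yaw":{"type":"number"}}}},"grip":{"type":"number"},"squeeze":{"type":"number"}},"required":["targets"]}

```bash
mkdir -p pics; ls
cat > h.py <<'E'
import numpy as np, cv2
from plant import get_state, cams, r
def cap(n,f=None):
    s=get_state(); c=cams.capture(n)
    if f: cv2.imwrite('pics/'+f,c['image'][:,:,::-1])
    np.savez('/tmp/'+n+'.npz',**{k:v for k,v in c.items()},tcp=s['tcp_pos'],rot=s['eef_rot'])
    return s,c
E
python3 - <<'E'
from h import *
s,c=cap('scene','scene0.png'); s2,d=cap('side','side0.png')
print(s)
for k in (c,d): print(k['R'],k['t'],k['fx'],k['cx'],k['cy'])
im=np.hstack([c['image'],d['image']])[:,:,::-1]
E
```

```text
pics
{'time_s': 0.0, 'joints': array([ 8.30837651e+01,  2.05922124e+01,  6.33938220e-01, -1.88087582e-02,
       -7.01330622e+01, -1.65067458e+01]), 'qd': array([-0.01933607,  0.05943731,  0.04615844, -0.03726797, -0.06857801,
       -0.06349673]), 'joint_torque': array([-1.12793503e-03, -5.82697105e+01,  2.93045944e+01,  6.99684396e+00,
        6.78032055e-03, -1.68340212e-04]), 'tcp_pos': array([0.26817672, 0.61896993, 0.24761923]), 'eef_rot': array([ 1.79907404e+02, -9.00098263e-03, -2.34293795e+01]), 'contact_force': array([-0.14985625,  0.04435301, -0.16498224]), 'moment': array([-0.01414809,  0.02095752,  0.02040105]), 'gripper_force': 0.0, 'gripper_width': 0.08764248539334306}
[[ 0.59101267 -0.80666079 -0.00154997]
 [-0.49926937 -0.36428698 -0.78614572]
 [ 0.63358829  0.46539593 -0.61803924]] [-0.49473085  0.25980832  0.72029165] 592.9485288312937 315.9588905509198 234.40953681589707
[[-0.97061549 -0.239713   -0.02105337]
 [-0.07827053  0.39723027 -0.91437511]
 [ 0.22755064 -0.88585878 -0.40432032]] [0.44371179 0.24265878 0.58514286] 466.65212497440865 316.2511580970955 243.2170895145457
```

View pics/scene0.png

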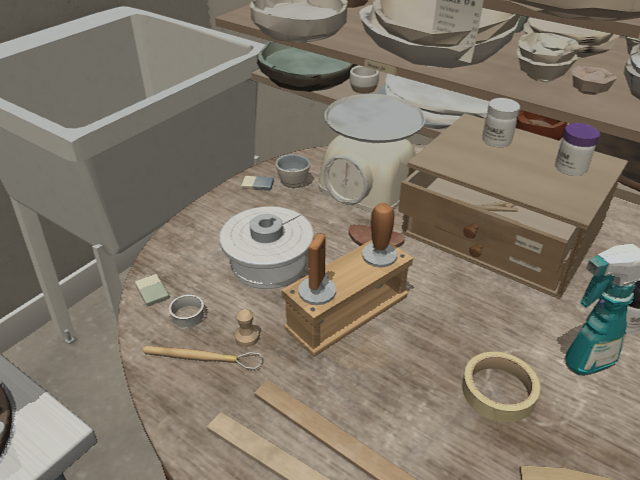

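View pics/side0.png

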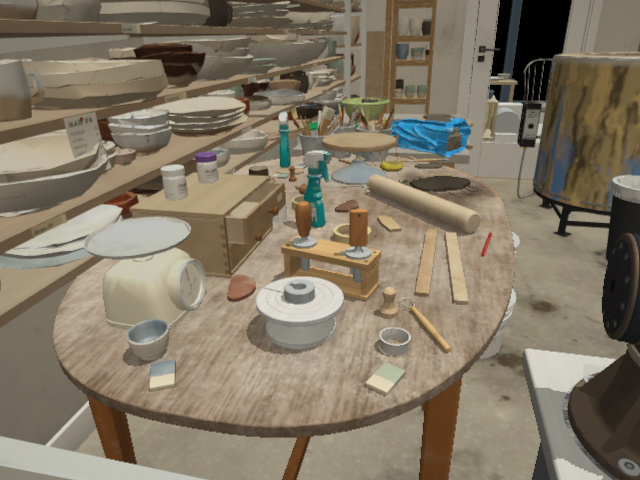

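The scene view shows the paddle tool at (317,262) with its collar at (317,290), and the hub at (266,228) with the keyway line running to about (302,214). In the side view the paddle is at (358,228), its collar at (357,253), and the hub at (299,287).

```bash
cat >> h.py <<'E'
def ray(c,u,v):
    d=np.array([(u-c['cx'])/c['fx'],(v-c['cy'])/c['fy'],1.]); R=np.array(c['R']); t=np.array(c['t'])
    return -R.T@t, R.T@d
def onz(c,u,v,z):
    o,d=ray(c,u,v); return o+d*(z-o[2])/d[2]
def two(a,b):
    A=np.hstack([a[1][:,None],-b[1][:,None]]); l=np.linalg.lstsq(A,b[0]-a[0],rcond=None)[0]
    p,q=a[0]+a[1]*l[0],b[0]+b[1]*l[1]; return (p+q)/2,np.linalg.norm(p-q)
def wcam(c,tcp,rot):
    from scipy.spatial.transform import Rotation as Ro
    T=np.eye(4);T[:3,:3]=Ro.from_euler('xyz',rot,degrees=True).as_matrix();T[:3,3]=tcp
    C=np.linalg.inv(T@np.array(c['T_tool_cam'])); return dict(R=C[:3,:3],t=C[:3,3],fx=c['fx'],fy=c['fy'],cx=c['cx'],cy=c['cy'])
def pix(c,X):
    p=np.array(c['R'])@X+c['t']; return c['fx']*p[0]/p[2]+c['cx'],c['fy']*p[1]/p[2]+c['cy']
def dep(c,u,v):
    z=float(c['range_z'][int(v),int(u)]); o,d=ray(c,u,v); return o+d*z
E
python3 - <<'E'
from h import *
np.set_printoptions(precision=4,suppress=True)
a=np.load('/tmp/scene.npz');b=np.load('/tmp/side.npz')
for n,p,q in [('paddle top',(319,236),(359,211)),('collar',(317,290),(357,253)),('hub',(265,224),(299,288)),('knobtop',(383,206),(303,204))]:
    print(n,two(ray(a,*p),ray(b,*q)),dep(a,*p),dep(b,*q))
print('line',onz(a,302,214,.065),onz(a,285,222,.065), onz(a,265,224,.085))
print('stand corners',[onz(a,u,v,.08) for u,v in [(284,291),(321,316),(412,256),(378,238)]])
s,c=cap('wrist','wrist0.png'); print(c['T_tool_cam'],c['fx'])
E
```

```text
paddle top (array([ 0.4461, -0.288 ,  0.1722]), np.float64(0.010862826606450963)) [ 0.4509 -0.2882  0.1751] [ 0.4418 -0.2849  0.1695]
collar (array([ 0.4456, -0.2879,  0.0822]), np.float64(0.0022894025817136116)) [ 0.4394 -0.2933  0.0912] [ 0.443  -0.2768  0.0866]
hub (array([ 0.519 , -0.1324,  0.0818]), np.float64(0.0026195870841332716)) [ 0.5286 -0.1248  0.0739] [ 0.5219 -0.1448  0.0736]
knobtop (array([ 0.5608, -0.3165,  0.1676]), np.float64(0.006360298011514495)) [ 0.5594 -0.3187  0.1729] [ 0.5567 -0.3093  0.1677]
line [ 0.5947 -0.1489  0.065 ] [ 0.5607 -0.1398  0.065 ] [ 0.5177 -0.1348  0.085 ]
stand corners [array([ 0.4204, -0.2506,  0.08  ]), array([ 0.412 , -0.3199,  0.08  ]), array([ 0.5908, -0.3571,  0.08  ]), array([ 0.5978, -0.2939,  0.08  ])]
[[-0.0005 -0.97   -0.243   0.0658]
 [ 1.     -0.0005  0.     -0.0007]
 [-0.0001 -0.243   0.97   -0.1362]
 [ 0.      0.      0.      1.    ]] 372.10502180044995
```

View pics/wrist0.png

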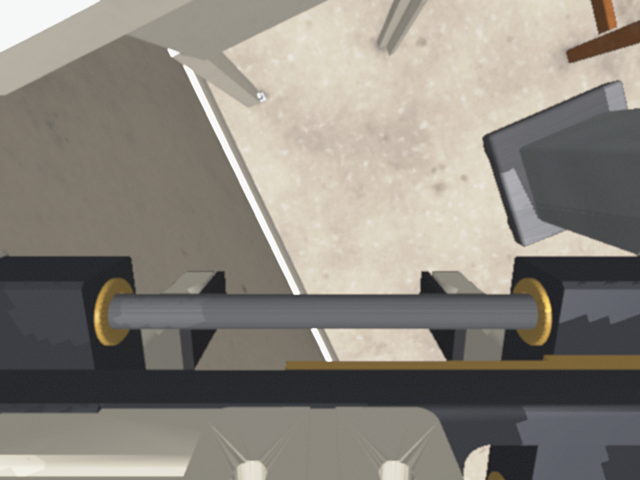

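Wrist view: only floor, the sink's edge at top left, and the gripper across v>260. The view is clear above that row.

Run:
```python
from h import *
np.set_printoptions(precision=3,suppress=True)
a=np.load('/tmp/scene.npz');b=np.load('/tmp/side.npz')
for p in [(255,58),(160,110),(75,150),(130,15),(376,115),(480,128),(345,185),(600,170),(500,103)]: print(p,dep(a,*p))
w=np.load('/tmp/wrist.npz');W=wcam(w,w['tcp'],w['rot']);W['range_z']=w['range_z']
for p in [(30,10),(200,40),(250,20),(60,80),(560,170),(440,5)]: print(p,dep(W,*p))
```

```text
(255, 58) [0.971 0.275 0.114]
(160, 110) [0.669 0.27  0.103]
(75, 150) [0.469 0.277 0.1  ]
(130, 15) [0.991 0.742 0.119]
(376, 115) [ 0.846 -0.133  0.139]
(480, 128) [ 0.889 -0.32   0.152]
(345, 185) [ 0.732 -0.143  0.047]
(600, 170) [ 0.872 -0.529  0.151]
(500, 103) [ 0.864 -0.353  0.219]
(30, 10) [0.478 0.731 0.12 ]
(200, 40) [ 0.492  0.677 -0.092]
(250, 20) [ 0.494  0.615 -0.109]
(60, 80) [ 0.512  0.839 -0.071]
(560, 170) [ 0.059  0.12  -0.474]
(440, 5) [ 0.533  0.158 -0.738]
```

>>> apply_moves --targets '[{"dp":[0.23,-0.42,0.05]},{"dp":[0.23,-0.42,0.05]},{"dp":[0.23,-0.42,0.05]},{"dp":[0.23,-0.42,0.05]},{"dp":[0.23,-0.42,0.05]},{"dp":[0.23,-0.42,0.05]},{"dp":[0.23,-0.42,0.05]},{"dp":[0.23,-0.42,0.05]},{"dp":[0.23,-0.42,0.05]},{"dp":[0.23,-0.42,0.05]},{"dp":[0.23,-0.42,0.05]},{"dp":[0.15,-0.8,0.05]},{"dp":[0.15,-0.8,0.05]},{"dp":[0.15,-0.8,0.05]},{"dp":[0.15,-0.8,0.05]},{"dp":[0.15,-0.8,0.05]},{"dp":[0.15,-0.8,0.05]},{"dp":[0.15,-0.8,0.05]},{"dp":[0.15,-0.8,0.05]},{"dp":[0.15,-0.8,0.05]}]' --grip -1 --squeeze 45

```text
$.targets[0]: bad value
```

>>> apply_moves --targets '[{"dp":[0.23,-0.42,0.05],"yaw":0},{"dp":[0.23,-0.42,0.05],"yaw":0},{"dp":[0.23,-0.42,0.05],"yaw":0},{"dp":[0.23,-0.42,0.05],"yaw":0},{"dp":[0.23,-0.42,0.05],"yaw":0},{"dp":[0.23,-0.42,0.05],"yaw":0},{"dp":[0.23,-0.42,0.05],"yaw":0},{"dp":[0.23,-0.42,0.05],"yaw":0},{"dp":[0.23,-0.42,0.05],"yaw":0},{"dp":[0.23,-0.42,0.05],"yaw":0},{"dp":[0.23,-0.42,0.05],"yaw":0},{"dp":[0.15,-0.8,0.05],"yaw":0},{"dp":[0.15,-0.8,0.05],"yaw":0},{"dp":[0.15,-0.8,0.05],"yaw":0},{"dp":[0.15,-0.8,0.05],"yaw":0},{"dp":[0.15,-0.8,0.05],"yaw":0},{"dp":[0.15,-0.8,0.05],"yaw":0},{"dp":[0.15,-0.8,0.05],"yaw":0},{"dp":[0.15,-0.8,0.05],"yaw":0},{"dp":[0.15,-0.8,0.05],"yaw":0}]' --grip -1 --squeeze 45

```text
time_s: 1.82
tcp_pos: [0.4225, -0.1518, 0.2987]
eef_rot: [-180.0, -0.0, -23.4]
contact_force: [1.4, 1.0, 0.4]
gripper_width: 0.0877
gripper_force: 0.0
```

Run:
```python
from h import *
s,c=cap('wrist','wrist1.png'); s=get_state(); print(s['tcp_pos'],s['eef_rot'],s['joints'])
```

```text
[ 0.4209321  -0.15721139  0.29851615] [ 1.79902675e+02  1.56379592e-02 -2.36125735e+01] [  4.85676149  -3.22970112 -21.47533815   0.08220777 -71.81452125
  61.50498076]
```

View pics/wrist1.png

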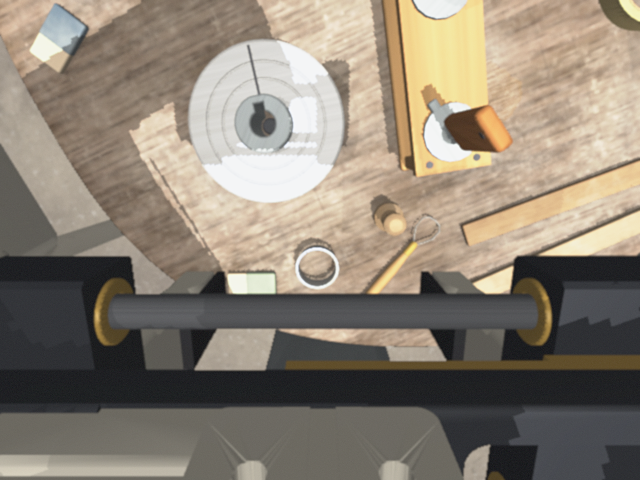

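The wrist view shows the hub bore at (263,124) with the keyway and dark line going up to (249,46). The paddle tool's collar is at (450,132), with its ear at (433,105) towards upper left. I'll enlarge both from a settled picture.

Run:
```python
from h import *
s,c=cap('wrist','wrist2.png'); print(s['tcp_pos'],s['eef_rot'])
im=c['image'][:,:,::-1]
x,y=[int(v) for v in (0,0)]
A=im[70:170,215:315]; B=im[70:170,410:510]
cv2.imwrite('pics/crop2.png',cv2.resize(np.hstack([A,B]),None,fx=4,fy=4,interpolation=cv2.INTER_CUBIC))
```

```text
[ 0.4209321  -0.15721139  0.29851615] [ 1.79902675e+02  1.56379592e-02 -2.36125735e+01]
```

View pics/crop2.png

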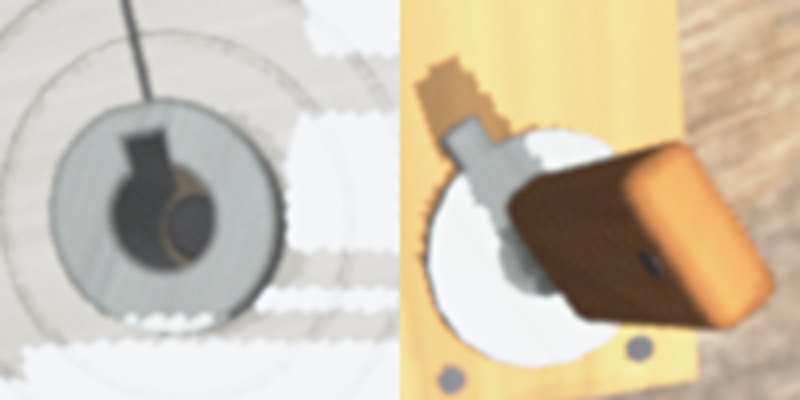

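Crop (4x, origins (215,70) and (410,70)): the bore centre is at about (255.9,123.8) and the keyway end at (251.3,103). The collar centre is at about (446,131.7), the ear end at (425,104.3), and the paddle top centre at (485.5,128.7).

Run:
```python
from h import *
np.set_printoptions(precision=4,suppress=True)
w=np.load('/tmp/wrist.npz');W=wcam(w,w['tcp'],w['rot']);W['range_z']=w['range_z']
a=np.load('/tmp/scene.npz')
yaw=lambda d:np.degrees(np.arctan2(d[1],d[0]))
h=onz(W,255.9,123.8,.085);k=onz(W,251.3,103,.085)
l1,l2=onz(W,252.5,94.5,.065),onz(W,246.8,70,.065)
c=onz(W,446,131.7,.086);e=onz(W,425,104.3,.086);p=onz(W,485.5,128.7,.172)
t=[onz(W,410+(u-400)/4,70+v/4,.172) for u,v in [(625,175),(685,143),(775,285),(725,328)]]
print('hub',h,yaw(k-h),yaw(l2-l1),yaw(l2-h)); print('collar',c,'ear',yaw(e-c),'padtop',p,yaw(t[1]-t[2]),yaw(t[0]-t[3]),np.linalg.norm(t[1]-t[2]))
# heights from two views
print(two(ray(W,255.9,123.8),ray(a,265.5,226)),two(ray(W,446,131.7),ray(a,317,289)),two(ray(W,485.5,128.7),ray(a,319,236)))
print('scene-only hub',onz(a,265.5,226,.085), dep(W,235,118),dep(W,435,140))
```

```text
hub [ 0.5208 -0.1352  0.085 ] -13.034306093791932 -12.248483157909837 -12.311820084530549
collar [ 0.4458 -0.2895  0.086 ] ear 17.61768882341263 padtop [ 0.4457 -0.2884  0.172 ] 14.078563122915023 14.35003562709124 0.029100950301397886
(array([ 0.521 , -0.1337,  0.0786]), np.float64(0.0017346360772165109)) (array([ 0.4456, -0.2892,  0.0862]), np.float64(0.0007045462009016121)) (array([ 0.4476, -0.2881,  0.1765]), np.float64(0.003938828640783908))
scene-only hub [ 0.5142 -0.1388  0.085 ] [ 0.5327 -0.1204  0.0859] [ 0.4429 -0.278   0.0859]
```

>>> apply_moves --targets '[{"dp":[0.025,-0.132,-0.04],"yaw":39},{"dp":[0.025,-0.132,-0.04],"yaw":39},{"dp":[0.025,-0.132,-0.06],"yaw":39},{"dp":[0.025,-0.132,-0.075],"yaw":39},{"dp":[0.025,-0.132,-0.075],"yaw":39},{"dp":[0.025,-0.132,-0.075],"yaw":39},{"dp":[0.025,-0.132,-0.075],"yaw":39},{"dp":[0.025,-0.132,-0.075],"yaw":39},{"dp":[0.025,-0.132,-0.075],"yaw":39},{"dp":[0.025,-0.132,-0.075],"yaw":39}]'

```text
time_s: 2.75
tcp_pos: [0.4489, -0.2816, 0.224]
eef_rot: [180.0, -0.1, 15.5]
contact_force: [0.7, -1.0, -0.4]
gripper_width: 0.0879
gripper_force: 0.0
```

Run:
```python
from h import *
s,c=cap('scene','scene3.png'); s2,d=cap('side','side3.png'); print(s['tcp_pos'],s['eef_rot'],s['joints'])
A=c['image'][150:350,190:430];B=d['image'][130:330,220:460]
cv2.imwrite('pics/crop3.png',cv2.resize(np.hstack([A,B])[:,:,::-1],None,fx=1.66,fy=1.66,interpolation=cv2.INTER_CUBIC))
```

```text
[ 0.44894189 -0.28155419  0.22398713] [ 1.79969604e+02 -6.25561555e-02  1.54832741e+01] [-1.08750737e+01  7.89761327e+00 -1.96856845e+01 -6.06953155e-04
 -6.23471542e+01  1.16358613e+02]
```

View pics/crop3.png

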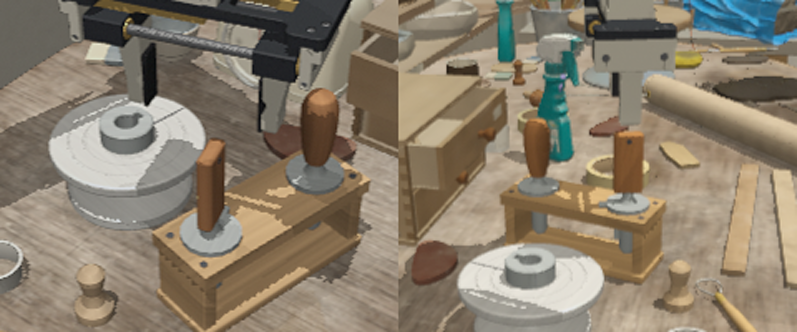

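The crop shows the open fingers above and either side of the paddle, lined up with it (fingertips at (148,103) and (268,130), paddle top at (212,145)). The gripper is now settled, so I'll check the hub again from here.

Run:
```python
from h import *
np.set_printoptions(precision=4,suppress=True)
s,c=cap('wrist','wrist4.png'); print(s['tcp_pos'],s['eef_rot'])
W=wcam(c,s['tcp_pos'],s['eef_rot']); u,v=pix(W,np.array([.521,-.135,.085])); print(u,v,pix(W,np.array([.4457,-.289,.172])))
x,y=max(0,int(u)-60),max(0,int(v)-60); print(x,y)
cv2.imwrite('pics/crop4.png',cv2.resize(c['image'][y:y+120,x:x+120,::-1],None,fx=5,fy=5,interpolation=cv2.INTER_CUBIC))
```

```text
[ 0.4489 -0.2816  0.2239] [179.975   -0.057   15.5419]
145.45893515767335 79.56492265481248 (np.float64(334.3530672741897), np.float64(279.81434119429275))
85 19
```

View pics/crop4.png

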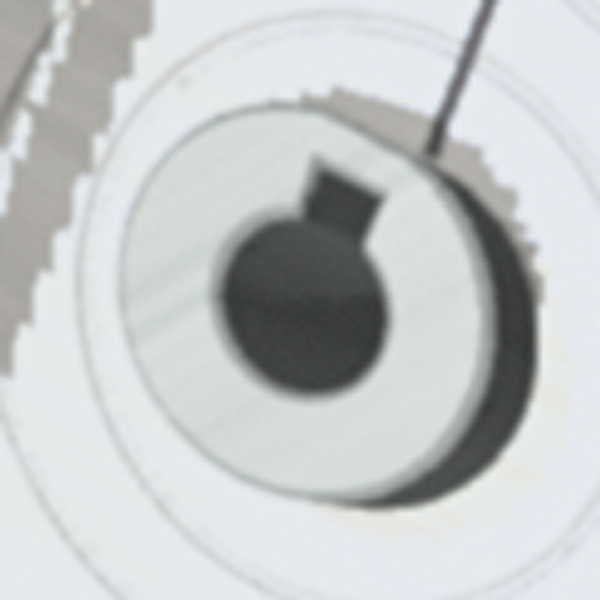

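The crop (5x, origin (85,19)) puts the hub centre at (306,304), i.e. pixel (146.2,79.8), against a prediction of (145.5,79.6). That agrees to within a millimetre. Next I move over the tool by (-3, -7) mm and down to the grasp.

Run:
```python
from h import *
w=np.load('/tmp/wrist.npz');W=wcam(w,w['tcp'],w['rot'])
q=lambda u,v,z:onz(W,85+u/5,19+v/5,z)
Y=lambda d:np.degrees(np.arctan2(d[1],d[0]))
h=q(306,304,.085);print(h,q(302,305,.085),Y(q(350,177,.085)-h),Y(q(487,0,.065)-q(432,152,.065)),Y(q(487,0,.065)-h))
```

```text
[ 0.5209864  -0.13551549  0.085     ] [ 0.52071103 -0.13500464  0.085     ] -10.402231774225253 -10.738038192352823 -10.909096168902352
```

>>> apply_moves --targets '[{"dp":[-0.003,-0.0075,0],"yaw":0},{"dp":[-0.003,-0.0075,-0.02],"yaw":0},{"dp":[-0.003,-0.0075,-0.04],"yaw":0},{"dp":[-0.003,-0.0075,-0.06],"yaw":0},{"dp":[-0.003,-0.0075,-0.075],"yaw":0},{"dp":[-0.003,-0.0075,-0.083],"yaw":0},{"dp":[-0.003,-0.0075,-0.083],"yaw":0},{"dp":[-0.003,-0.0075,-0.083],"yaw":0}]'

```text
time_s: 3.57
tcp_pos: [0.4457, -0.2898, 0.1407]
eef_rot: [180.0, 0.0, 15.6]
contact_force: [0.7, 0.3, -0.0]
gripper_width: 0.0876
gripper_force: 0.0
```

>>> apply_moves --targets '[{"dp":[0,0,0],"yaw":0},{"dp":[0,0,0],"yaw":0},{"dp":[0,0,0],"yaw":0},{"dp":[0,0,0],"yaw":0},{"dp":[0,0,0],"yaw":0},{"dp":[0,0,0],"yaw":0},{"dp":[0,0,0],"yaw":0},{"dp":[0,0,0],"yaw":0},{"dp":[0,0,0],"yaw":0},{"dp":[0,0,0],"yaw":0},{"dp":[0,0,0],"yaw":0},{"dp":[0,0,0],"yaw":0}]' --grip 1 --squeeze 50

```text
time_s: 4.57
tcp_pos: [0.4456, -0.2895, 0.1403]
eef_rot: [-180.0, 0.0, 15.6]
contact_force: [0.5, -0.6, -2.0]
gripper_width: 0.0139
gripper_force: 50.0
```

>>> apply_moves --targets '[{"dp":[0,0,0.01],"yaw":0},{"dp":[0,0,0.025],"yaw":0},{"dp":[0,0,0.045],"yaw":0},{"dp":[0,0,0.065],"yaw":0},{"dp":[0,0,0.085],"yaw":0},{"dp":[0,0,0.1],"yaw":0},{"dp":[0.01,0.02,0.1],"yaw":0},{"dp":[0.022,0.045,0.1],"yaw":0},{"dp":[0.035,0.07,0.1],"yaw":0},{"dp":[0.047,0.095,0.1],"yaw":0},{"dp":[0.06,0.12,0.1],"yaw":0},{"dp":[0.069,0.14,0.1],"yaw":0},{"dp":[0.074,0.151,0.1],"yaw":0},{"dp":[0.0755,0.1545,0.1],"yaw":0},{"dp":[0.0755,0.1545,0.1],"yaw":0},{"dp":[0.0755,0.1545,0.1],"yaw":0}]'

```text
time_s: 5.9
tcp_pos: [0.5207, -0.1354, 0.2405]
eef_rot: [-180.0, 0.0, 15.6]
contact_force: [0.3, -1.0, -2.9]
gripper_width: 0.0139
gripper_force: 50.0
```

Run:
```python
from h import *
s,c=cap('scene','scene5.png'); s2,d=cap('side','side5.png'); s=get_state(); print(s['tcp_pos'],s['eef_rot'],s['gripper_width'],s['contact_force'],s['moment'])
for k in(c,d): print(pix(k,np.array([.521,-.135,.085])))
A=c['image'][130:280,190:340];B=d['image'][190:340,225:375]
print(pix(c,np.array([.521,-.135,.22])))
cv2.imwrite('pics/crop5.png',cv2.resize(np.hstack([A,B])[:,:,::-1],None,fx=2.66,fy=2.66,interpolation=cv2.INTER_CUBIC))
```

```text
[ 0.52060202 -0.13581954  0.24040286] [-1.79999199e+02  1.83311840e-02  1.55279189e+01] 0.013738369503373262 [-0.59357407 -0.11839158 -1.50584781] [-0.11324898 -0.05026688 -0.07576995]
(np.float64(266.466181579201), np.float64(223.0235935935254))
(np.float64(297.6735981163507), np.float64(284.93719392105675))
(np.float64(261.4714181199189), np.float64(148.01200655489646))
```

View pics/crop5.png

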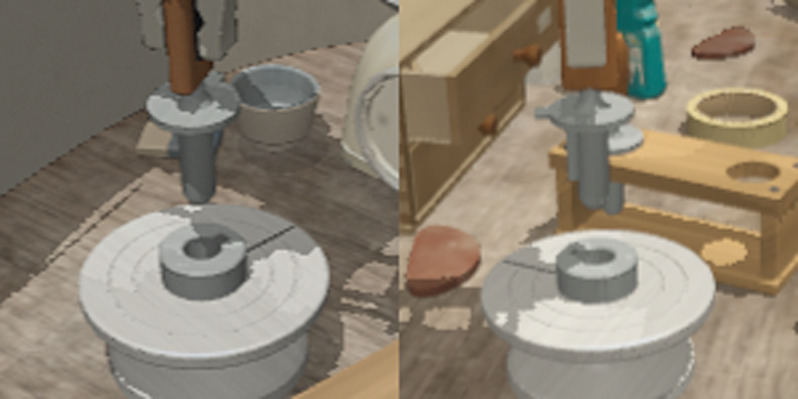

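The crops show the tool gripped upright, its nose ((200,198) scene, (595,205) side) in line with the bore at (203,247) and (598,255). The round-knobbed tool is still in the stand. Next I lower 14 mm into the bore.

>>> apply_moves --targets '[{"dp":[0,0,-0.015],"yaw":0},{"dp":[0,0,-0.025],"yaw":0},{"dp":[0,0,-0.03],"yaw":0},{"dp":[0,0,-0.034],"yaw":0},{"dp":[0,0,-0.037],"yaw":0},{"dp":[0,0,-0.04],"yaw":0},{"dp":[0,0,-0.043],"yaw":0},{"dp":[0,0,-0.046],"yaw":0},{"dp":[0,0,-0.049],"yaw":0},{"dp":[0,0,-0.049],"yaw":0},{"dp":[0,0,-0.049],"yaw":0}]'

```text
time_s: 6.92
tcp_pos: [0.5211, -0.135, 0.1913]
eef_rot: [180.0, 0.0, 15.6]
contact_force: [-0.3, -0.7, -1.5]
gripper_width: 0.0139
gripper_force: 50.0
```

>>> apply_moves --targets '[{"dp":[0,0,0],"yaw":-5},{"dp":[0,0,0],"yaw":-10},{"dp":[0,0,0],"yaw":-15},{"dp":[0,0,0],"yaw":-20},{"dp":[0,0,0],"yaw":-25},{"dp":[0,0,0],"yaw":-27},{"dp":[0,0,0],"yaw":-27},{"dp":[0,0,0],"yaw":-27},{"dp":[0,0,-0.003],"yaw":-27},{"dp":[0,0,-0.005],"yaw":-27},{"dp":[0,0,-0.007],"yaw":-27},{"dp":[0,0,-0.009],"yaw":-27},{"dp":[0,0,-0.009],"yaw":-27},{"dp":[0,0,-0.009],"yaw":-27}]'

```text
time_s: 8.08
tcp_pos: [0.521, -0.135, 0.1821]
eef_rot: [180.0, 0.0, -11.4]
contact_force: [-0.0, -0.5, -2.3]
gripper_width: 0.014
gripper_force: 50.0
```

The key is in, with no resistance. I'll continue down to the plunger.

>>> apply_moves --targets '[{"dp":[0,0,-0.005],"yaw":0},{"dp":[0,0,-0.01],"yaw":0},{"dp":[0,0,-0.015],"yaw":0},{"dp":[0,0,-0.02],"yaw":0},{"dp":[0,0,-0.024],"yaw":0},{"dp":[0,0,-0.027],"yaw":0},{"dp":[0,0,-0.029],"yaw":0},{"dp":[0,0,-0.031],"yaw":0},{"dp":[0,0,-0.032],"yaw":0},{"dp":[0,0,-0.032],"yaw":0},{"dp":[0,0,-0.032],"yaw":0}]'

```text
time_s: 9.0
tcp_pos: [0.5209, -0.1351, 0.1507]
eef_rot: [180.0, 0.0, -11.4]
contact_force: [-3.3, 1.4, 4.1]
gripper_width: 0.0137
gripper_force: 50.0
```

>>> apply_moves --targets '[{"dp":[0,0,-0.002],"yaw":0},{"dp":[0,0,-0.004],"yaw":0},{"dp":[0,0,-0.005],"yaw":0},{"dp":[0,0,-0.006],"yaw":0},{"dp":[0,0,-0.006],"yaw":0},{"dp":[0,0,-0.006],"yaw":0}]'

```text
time_s: 9.5
tcp_pos: [0.5211, -0.1351, 0.1453]
eef_rot: [180.0, -0.0, -11.4]
contact_force: [-4.1, 1.5, 9.8]
gripper_width: 0.0138
gripper_force: 50.0
```

>>> apply_moves --targets '[{"dp":[0,0,-0.0005],"yaw":0},{"dp":[0,0,-0.001],"yaw":0},{"dp":[0,0,-0.001],"yaw":0},{"dp":[0,0,-0.001],"yaw":0}]'

```text
time_s: 9.83
tcp_pos: [0.5211, -0.1351, 0.1452]
eef_rot: [180.0, -0.1, -11.4]
contact_force: [-7.5, 4.1, 18.9]
gripper_width: 0.0136
gripper_force: 50.0
```

>>> apply_moves --targets '[{"dp":[-0.0005,0.0003,-0.0003],"yaw":0},{"dp":[-0.0008,0.0004,-0.0006],"yaw":0},{"dp":[-0.0008,0.0004,-0.0006],"yaw":0},{"dp":[-0.0008,0.0004,-0.0006],"yaw":0}]' --squeeze 60

```text
time_s: 10.17
tcp_pos: [0.5211, -0.1351, 0.1452]
eef_rot: [180.0, -0.1, -11.4]
contact_force: [-6.7, 1.7, 19.9]
gripper_width: 0.0135
gripper_force: 60.0
```

Run:
```python
from h import *
s,c=cap('scene'); s2,d=cap('side'); s=get_state(); print(s['tcp_pos'],s['eef_rot'],s['gripper_width'],s['contact_force'],s['moment'])
A=c['image'][150:270,200:320];B=d['image'][220:340,240:360]
cv2.imwrite('pics/crop6.png',cv2.resize(np.hstack([A,B])[:,:,::-1],None,fx=3.3,fy=3.3,interpolation=cv2.INTER_CUBIC))
```

```text
[ 0.52103728 -0.13507539  0.14522984] [ 1.79969295e+02 -1.49117298e-01 -1.13742845e+01] 0.013766075613676598 [-7.48098893  0.70567701 20.12262369] [ 0.65756989  3.11426793 -0.07227893]
```

View pics/crop6.png

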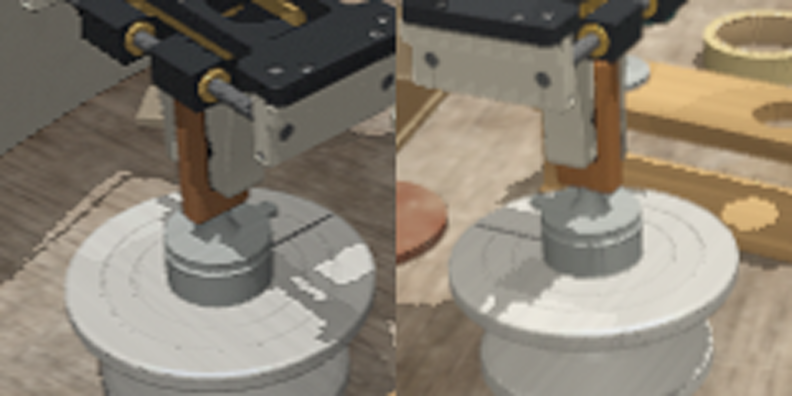

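Both views show the collar seated on the hub (seam at (220,262) and (592,232)) with the ear over the keyway line. I'll press a little more for margin.

>>> apply_moves --targets '[{"dp":[0,0,-0.0004],"yaw":0},{"dp":[0,0,-0.0008],"yaw":0},{"dp":[0,0,-0.0008],"yaw":0},{"dp":[0,0,-0.0008],"yaw":0},{"dp":[0,0,-0.0008],"yaw":0},{"dp":[0,0,-0.0008],"yaw":0}]'

```text
time_s: 10.77
tcp_pos: [0.5211, -0.1351, 0.1452]
eef_rot: [180.0, -0.2, -11.4]
contact_force: [-10.1, 2.5, 27.2]
gripper_width: 0.014
gripper_force: 60.0
```

The stop is firm: 27 N of push with no further movement. I'm handing it in.

```bash
python3 -c "
from plant import r,get_state
print(get_state()['tcp_pos'],r.close_job())"
```

```text
the job is handed in; nothing more can be done
[ 0.52107413 -0.13509299  0.14519742] None
```

The key tool is pressed home in the hub, with its collar on the hub and its ear over the keyway. The arm is still gripping it at 60 N and pushing down with about 27 N, the round-knobbed tool was never touched, and I handed the job in at about 10.8 s; no verdict came back.

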